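# Snap the wide-well tube block into the lab shaker

## Robot

A 7-joint arm with a two-finger parallel gripper is mounted at the origin on the work surface. World frame = base frame: x ahead of the robot, y to its left, z up, the work surface at z = 0. Lengths are in mm, angles in rad, forces in N, time in s.
With the tool pointing down it reaches from about 425 to 800 mm from the base axis. Payload 8.3 kg.
Tool frame: the origin (TCP) lies midway between the tips of the shut fingers; the grasp point (between the pads) lies 19 mm behind it; z points along the fingers, y is the line along which they close (so a half turn about z gives the same grasp; the last joint's range is limited). The gripper opens to 85 mm and grips with 20 to 120 N. Pads are 22 mm wide; open, the fingers measure 114 mm over their backs; the gripper's body (76 mm by 85 mm) begins 54 mm behind the grasp point. The pads swing forward as they close: fully open they stand 13 mm farther back than shut.
Start: joints at [1.261, 0.383, 0.016, 1.37, -0.006, 1.388, -0.046], TCP at [152.728, -606.034, 231.279] pointing down, gripper open.
Joint ranges: [-2.95, 2.95], [-0.25, 2.06], [-1.52, 1.56], [0.18, 2.33], [-1.44, 4.58], [0.02, 2.06], [-3.01, 3.01]. Speed limits (rad/s): [2.39, 2.39, 3.01, 3.01, 3.14, 3.14, 3.14].

## Interface

Orientations are given as a 3x3 rotation matrix whose columns are the frame's x, y, z axes.
In Python, from plant import * gives the robot as it stands. The module is installed in compiled form; this text tells all that it offers.
- The arm moves only by the tool move_arm, never from a script. Its argument "deltas" is a list of rows, each an object of numbers: "jaw": the opening in per cent of the stroke, from 0 (shut) to 100 (fully open); "tx", "ty", "tz": the shift along the world's x, y, z in units of 25 mm (1.0 is 25 mm); "rx", "ry", "rz": the turn, a rotation vector about the world's x, y, z in units of 8 degrees (1.0 is 8 degrees). A call has 1 to 10 rows; each row shifts and turns the commanded pose from where the row before left it; what a row does not reach is not made up. A row lasts 1/10 s, in which the tool goes at most 50 mm and 8.59 degrees, less where a joint would pass 70% of its speed; a pose out of reach is approached as far as the arm can. A call is refused whole if a number of a shift passes 1 or a number of a turn 1, either way. A call with a gripper value outside its range is refused whole. The fingers move at their own pace and stop on an object; "squeeze" is the grip in N (left out, the last holds). Time passes only in rows, so rows that do not move let the fingers close. It gives the time, the measured TCP pose, the force, the opening and the grip force at its end, in the units of the state.
- get_state(): the state, without advancing time (a new reading comes with each control period).
- read_camera(name): name is "scene" or "side" or "wrist"; returns a dict with "color" (480x640x3 uint8, red, green, blue), "range_z" (480x640 float32, mm along the optical axis (not along the pixel's ray), 0 where there is no reading), "fovy" (degrees; the focal length in pixels is half the picture's height over the tangent of half this angle, whatever the lens; pixels are square), "cx", "cy" (the principal point, pixels), "position" and "attitude" of the camera in the world; the wrist camera has in their place "T_tool_cam" (4x4, takes a point from camera to tool coordinates, whose origin is the TCP and whose axes are the flange's). Camera axes: x right, y down, z forward; pixel columns grow to the right and rows downward; lengths in mm; the calibration is good to about 2 mm. A picture is of the moment at which its call begins: read the wrist's pose just before it.
- hand_in(): hands the job in; it is judged then, once.
Trained networks look in a picture, given as the dict that the camera call returned (one of the last four; its "shot" number tells which), for a name from the list of things; names that differ only in an ending like _2 or _b are one class to them, and where a whole thing is asked for, a point or a joint stands for the part that bears it (a point fixed in the world has none). Each returns a list of dicts, best first, with "p" (0 to 1); they miss things now and then, are a little off and sometimes report something else, mostly with a low value. They report only what shows in the picture. A call takes as long as a camera call. They do not tell look-alikes from the thing itself.
- look_for(thing, picture): "position" ([x, y, z] in mm, in world coordinates, good to about 4 mm: the middle of the surface that is visible of it).
- cut_out(thing, picture): "mask" (480x640 bool, what is visible of it).
- spot_point(thing, picture): "position" ([x, y, z] in mm, in world coordinates, good to about 4 mm: a listed point, or the origin of a listed thing).
The state is a dict: "clock": time; "q": joint angles; "joint_velocities": joint speeds; "effort": joint torques, N m; "position": TCP position; "tool_rot": TCP orientation; "wrist_force": force on the tool from outside, world axes, zero at the start; "moment": the same for the moment, N m; "width": finger opening in mm; "finger_force": force on a finger pad.
Only numpy, scipy, OpenCV 4.12 (cv2) and the standard library are available. Lean on these libraries where they do the work, as an engineer would, in place of code of your own. Each camera call takes 0.05 s, during which the arm holds its last target. There are 200 camera calls.

## Task

Take the tube block with the four wide wells by the upright fin on its top, set it on the shaker's deck in front of the flared mouth, and slide it in between the rails until the spring catch, pushed aside by the block's foot, clicks out again behind it; then let go. Leave the other tube block, the one with many small wells, where it is.

Things in the scene. Friction and masses are not known exactly. Their poses are not given: they have to be found in the camera images.
- wide_block_center (a point): Centre of the wanted block, 39 mm above its underside. Aluminium, 0.45 kg: foot 90 x 72 x 10 mm (x, y, z), body 72 x 46 x 26 mm with four 18 mm wells, and amid them an upright fin 16 mm thick (x), 40 wide (y), from 3 mm below this point to 39 above. Pinch the fin across x, finger ends near this point. x: along the foot, z: up; same either way round. Stands on the table left or right of the shaker.
- dock_home (a point): Deck point (45 mm above the table) of the fixed white shaker, 265 x 170 mm, under the middle of the block when home. x: the way the block slides in, z: up. Channel 80 mm wide, rails 20 mm high; back stop at x 51 mm. Lips 15 mm over the deck, 62 mm apart, cover x -4 to 51: enter low from -x. Mouth flares from x -73 to 112 mm wide at -108; open deck to -195. Set the block's centre down at x -140.
- catch (a joint): Spring catch, a steel wedge with a dark thumb tab, on the channel's +y side (dock_home's frame). 0 m: out, nose 14 mm into the channel; grows when pushed aside, to 0.018. Its ramp runs from x -73 mm to a square face at -48, which holds the foot's rear edge: it clicks out when the block's centre passes x -3; the stop is met at +6. Spring 1.8 to 3.2 N; passing it takes some 4 to 8 N.
- fine_block_center (a point): Centre, 39 mm above the underside, of the other aluminium block: same foot, body and fin, but sixteen small wells (7 mm across). Stands on the table on the shaker's other side; to be left alone.
Not all that is in view belongs to the job. What is shaped like the part that bears wide_block_center but green is not meant.

How it is judged:
By the outcome, as a careful person would: the job done as asked, in the order asked, and still so for the second after the job is handed in, with the robot touching nothing.
It also fails if it takes over 45 s, if anything falls off the work surface, if the arm or the gripper's body presses on something with over 40 N, if the wrist force passes 120 N, or if a joint passes its speed limit or range.

## Working session

There is one attempt and no reset: what is moved stays moved. The work goes in short steps, Python scripts to look and compute and a tool call to move; the robot and the scene stay as the last step left them, time stands still between calls to the robot, and variables do not carry over. Pictures are saved under pics/ and viewed, at most 10 in all, crops included, and the job is handed in when it is done.

Besides the shell and the picture viewer there is one more tool, called after "Call:" by a JSON object that holds its "api" and its "payload". move_arm: Moves the arm, as the interface text tells. Its arguments: {"type":"object","properties":{"deltas":{"type":"array","items":{"type":"object","properties":{"jaw":{"type":"number"},"tx":{"type":"number"},"ty":{"type":"number"},"tz":{"type":"number"},"rx":{"type":"number"},"ry":{"type":"number"},"rz":{"type":"number"}}}},"squeeze":{"type":"number"}},"required":["deltas"]}

```bash
mkdir -p pics
cat > h.py <<'E'
from plant import *
import numpy as np, cv2
def save(p,name): cv2.imwrite('pics/'+name,cv2.cvtColor(p['color'],cv2.COLOR_RGB2BGR))
def pose(p,st=None):
    if 'T_tool_cam' in p:
        T=np.array(p['T_tool_cam']); R=np.array(st['tool_rot']); t=np.array(st['position'])
        return R@T[:3,:3], R@T[:3,3]+t
    return np.array(p['attitude']),np.array(p['position'])
def cloud(p,st=None):
    R,t=pose(p,st); f=240/np.tan(np.radians(p['fovy'])/2)
    v,u=np.mgrid[:480,:640]; z=p['range_z']
    c=np.stack([(u-p['cx'])*z/f,(v-p['cy'])*z/f,z],-1)
    w=c@R.T+t; w[z<=0]=np.nan; return w
def proj(p,X,st=None):
    R,t=pose(p,st); f=240/np.tan(np.radians(p['fovy'])/2)
    c=R.T@(np.array(X)-t); return (f*c[0]/c[2]+p['cx'],f*c[1]/c[2]+p['cy'])
E
python3 - <<'E'
from h import *
for n in ('scene','side'):
    p=read_camera(n); save(p,n+'0.png')
    if p['attitude'] is not None: print(n,np.round(p['position']))
    for k in('wide_block_center','fine_block_center','dock_home'):
        for d in spot_point(k,p): print(n,k,round(d['p'],2),np.round(d['position']),np.round(proj(p,d['position'])))
s=get_state(); print(s)
E
```

```text
scene [1292.  -42.  564.]
scene wide_block_center 0.9 [ 571. -325.   41.] [185. 253.]
scene wide_block_center 0.88 [ 480. -460.   39.] [134. 229.]
scene wide_block_center 0.84 [ 723. -304.   36.] [175. 307.]
scene wide_block_center 0.6 [ 422. -303.   41.] [212. 213.]
scene wide_block_center 0.5 [559. 311.  39.] [507. 247.]
scene fine_block_center 0.93 [559. 312.  38.] [507. 248.]
scene dock_home 0.85 [628.  -4.  43.] [349. 268.]
side [ 88. 600. 791.]
side wide_block_center 0.98 [ 474. -466.   36.] [416. 194.]
side wide_block_center 0.7 [ 718. -309.   35.] [318. 191.]
side wide_block_center 0.64 [ 569. -320.   38.] [363. 206.]
side fine_block_center 0.93 [567. 314.  38.] [200. 360.]
side dock_home 0.96 [626.  -5.  47.] [278. 256.]
{'clock': 0.4, 'q': array([ 1.26109542,  0.38350002,  0.01639001,  1.37027308, -0.00629224,
        1.38822906, -0.0465168 ]), 'joint_velocities': array([ 5.05140598e-04, -8.37976658e-04, -2.53363241e-04, -3.03500323e-03,
        1.00548606e-04,  7.92473536e-04, -3.11934633e-05]), 'effort': array([-1.17783824e-03, -6.26558590e+01,  8.41497872e-01, -3.71569920e+01,
        1.63124828e-02,  5.35670799e-03, -7.76591651e-05]), 'position': array([ 152.70717501, -605.94725814,  231.13840431]), 'tool_rot': array([[ 9.69689417e-01,  2.44340812e-01, -5.14100436e-05],
       [ 2.44340815e-01, -9.69689351e-01,  3.59934109e-04],
       [ 3.80948208e-05, -3.61585868e-04, -9.99999934e-01]]), 'wrist_force': array([-1.17000871,  0.18538078, -0.11215043]), 'moment': array([-0.01855585, -0.02450479, -0.05838377]), 'finger_force': 0.0, 'width': 85.4860889848975}
```

View pics/scene0.png

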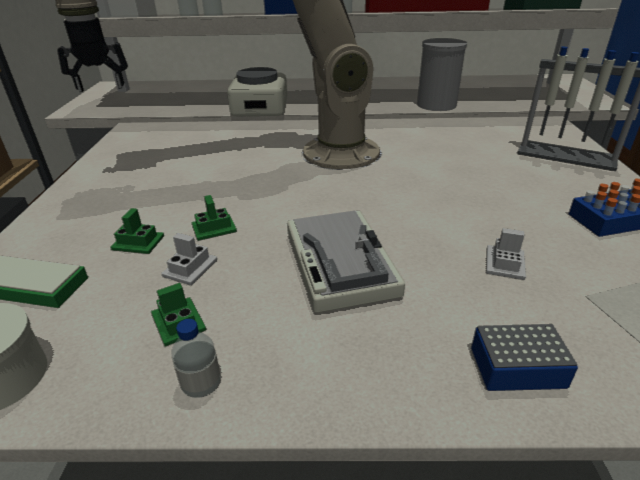

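View pics/side0.png

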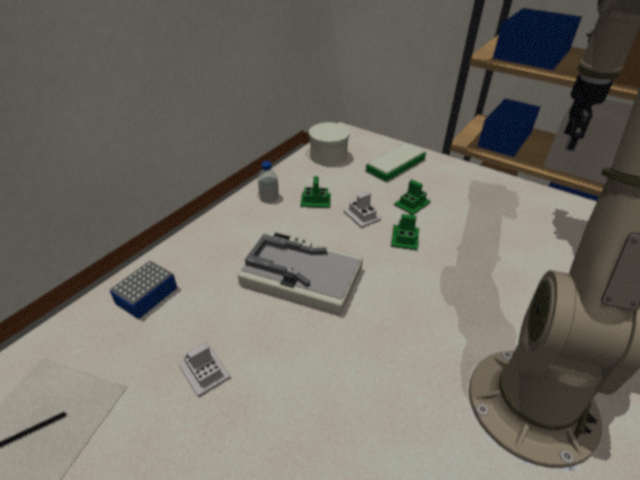

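Candidates: grey four‑well block at scene (187,260); green look-alikes at (137,230), (213,215) and (178,308), which are excluded; grey many‑well block at (507,255), to be left alone. I choose (187,260).

Run:
```python
from h import *
p=read_camera('scene'); w=cloud(p)
cv2.imwrite('pics/crop.png',cv2.resize(cv2.cvtColor(p['color'],cv2.COLOR_RGB2BGR)[210:350,110:240],None,fx=4,fy=4,interpolation=cv2.INTER_CUBIC))
best=[m for m in cut_out('wide_block_center',p)]
for m in best:
    q=w[m['mask']]; q=q[~np.isnan(q).any(1)]; c=p['color'][m['mask']].mean(0)
    top=q[q[:,2]>60]; 
    print(round(m['p'],2),c.round(),np.nanmedian(q,0).round(),cv2.minAreaRect(q[q[:,2]>1][:,:2].astype(np.float32)),cv2.minAreaRect(top[:,:2].astype(np.float32)) if len(top)>4 else None)
# shaker outline
b=w[(abs(w[...,0]-600)<200)&(abs(w[...,1])<150)&(w[...,2]>38)&(w[...,2]<50)]
print(cv2.minAreaRect(b[:,:2].astype(np.float32)),len(b))
p=read_camera('wrist');print(p['T_tool_cam'].round(3),p['fovy'])
```

```text
0.97 [94. 95. 93.] [ 582. -315.   30.] ((553.0263671875, -323.6380615234375), (144.91502380371094, 100.30960083007812), 4.081384658813477) ((570.115966796875, -322.5213623046875), (40.57665252685547, 17.639137268066406), 69.45760345458984)
0.88 [26. 59. 31.] [ 495. -454.   29.] ((480.28668212890625, -466.4599609375), (103.09848022460938, 70.6162109375), 81.83976745605469) ((478.24853515625, -460.5978698730469), (17.75444793701172, 42.55488967895508), 81.1917724609375)
0.76 [32. 65. 37.] [ 439. -300.   27.] ((364.9358215332031, -328.640625), (204.7212677001953, 93.19450378417969), 23.486209869384766) ((423.0166015625, -304.4747314453125), (43.51361083984375, 16.03380584716797), 23.259075164794922)
0.68 [30. 67. 36.] [ 734. -302.   37.] ((745.180908203125, -292.5192565917969), (209.1998748779297, 71.66648864746094), 30.29706573486328) ((775.32958984375, -275.50927734375), (140.29347229003906, 40.26356506347656), 29.85047149658203)
((565.1773071289062, -19.05689239501953), (265.08172607421875, 169.3419647216797), 14.278921127319336) 4607
[[ 1.00000e-03 -9.66000e-01 -2.57000e-01  6.50420e+01]
 [ 1.00000e+00  1.00000e-03 -1.00000e-03 -2.43000e-01]
 [ 1.00000e-03 -2.57000e-01  9.66000e-01 -1.41066e+02]
 [ 0.00000e+00  0.00000e+00  0.00000e+00  1.00000e+00]] 66.78899544896393
```

View pics/crop.png

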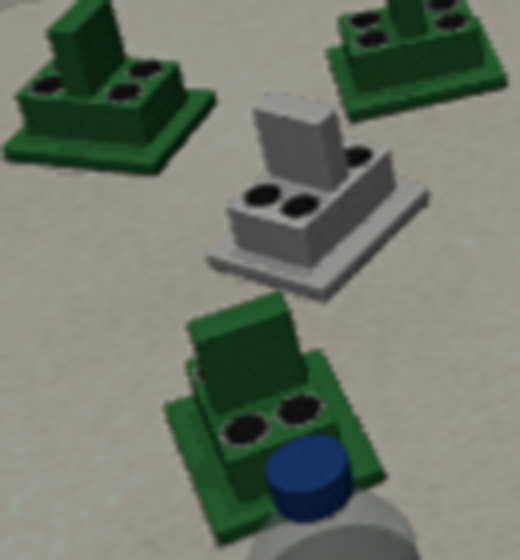

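The crop shows the grey block with wide wells, its fin at crop (300,145), so the choice is confirmed. Its fin lies at about 69.5°, so block x is about −20.5°. The shaker x is about +14.3°.

Call:
{"api": "move_arm", "payload": {"deltas": [{"tx": 0.98, "ty": 0.67, "rz": 0.41, "jaw": 100}, {"tx": 0.98, "ty": 0.67, "rz": 0.41}, {"tx": 0.98, "ty": 0.67, "rz": 0.41}, {"tx": 0.98, "ty": 0.67, "rz": 0.41}, {"tx": 0.98, "ty": 0.67, "rz": 0.41}, {"tx": 0.98, "ty": 0.67, "rz": 0.41}, {"tx": 0.98, "ty": 0.67, "rz": 0.41}, {"tx": 0.98, "ty": 0.67, "rz": 0.41}, {"tx": 0.98, "ty": 0.67, "rz": 0.41}, {"tx": 0.98, "ty": 0.67, "rz": 0.41}]}}

```text
invalid input at $.deltas[0]: expected keys jaw, tx, ty, tz, rx, ry, rz
```

Call:
{"api": "move_arm", "payload": {"deltas": [{"tx": 0.98, "ty": 0.67, "rz": 0.41}, {"tx": 0.98, "ty": 0.67, "rz": 0.41}, {"tx": 0.98, "ty": 0.67, "rz": 0.41, "tz": -0.4}, {"tx": 0.98, "ty": 0.67, "rz": 0.41, "tz": -0.5}, {"tx": 0.98, "ty": 0.67, "rz": 0.41, "tz": -0.5}, {"tx": 0.98, "ty": 0.67, "rz": 0.41, "tz": -0.5}, {"tx": 0.98, "ty": 0.67, "rz": 0.37, "tz": -0.5}, {}]}}

```text
invalid input at $.deltas[0]: expected keys jaw, tx, ty, tz, rx, ry, rz
```

```bash
cat > blk.py <<'E'
from h import *
s=get_state(); p=read_camera('wrist'); save(p,'w1.png'); w=cloud(p,s)
print(s['position'].round(1),s['tool_rot'].round(3).tolist(),s['width'],np.degrees(np.arctan2(s['tool_rot'][1,1],s['tool_rot'][0,1])))
for d in spot_point('wide_block_center',p): print(round(d['p'],2),d['position'].round(1) if hasattr(d['position'],'round') else d['position'])
near=np.hypot(w[...,0]-570,w[...,1]+322)<62
for lo,hi in((70,85),(30,42),(6,14)):
    b=w[near&(w[...,2]>lo)&(w[...,2]<hi)]
    if len(b)>10: print(lo,len(b),np.median(b[:,2]),cv2.minAreaRect(b[:,:2].astype(np.float32)))
E
python3 blk.py
```

```text
[ 152.7 -606.   231.3] [[0.97, 0.244, 0.0], [0.244, -0.97, 0.0], [0.0, -0.0, -1.0]] 85.52204197341935 -75.85855114628825
```

View pics/w1.png

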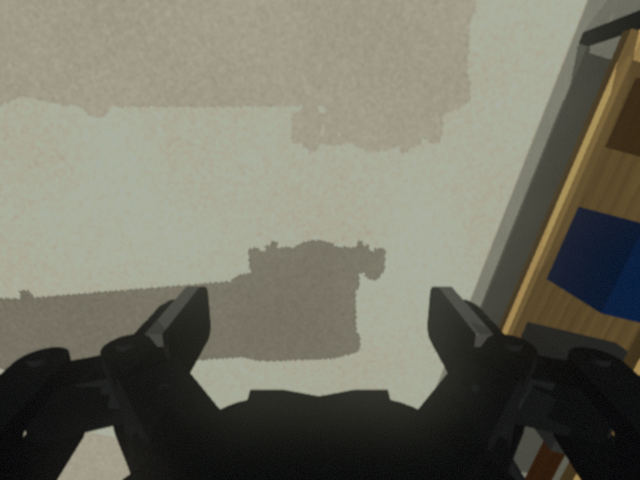

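All keys are required in each row; the picture shows only the table, with fingers at (180,310) and (455,310).

Call:
{"api": "move_arm", "payload": {"deltas": [{"jaw": 100, "tx": 0.98, "ty": 0.67, "tz": 0, "rx": 0, "ry": 0, "rz": 0.41}, {"jaw": 100, "tx": 0.98, "ty": 0.67, "tz": 0, "rx": 0, "ry": 0, "rz": 0.41}, {"jaw": 100, "tx": 0.98, "ty": 0.67, "tz": 0, "rx": 0, "ry": 0, "rz": 0.41}, {"jaw": 100, "tx": 0.98, "ty": 0.67, "tz": 0, "rx": 0, "ry": 0, "rz": 0.41}, {"jaw": 100, "tx": 0.98, "ty": 0.67, "tz": 0, "rx": 0, "ry": 0, "rz": 0.41}, {"jaw": 100, "tx": 0.98, "ty": 0.67, "tz": 0, "rx": 0, "ry": 0, "rz": 0.41}, {"jaw": 100, "tx": 0.98, "ty": 0.67, "tz": 0, "rx": 0, "ry": 0, "rz": 0.41}, {"jaw": 100, "tx": 0.98, "ty": 0.67, "tz": 0, "rx": 0, "ry": 0, "rz": 0.41}, {"jaw": 100, "tx": 0.98, "ty": 0.67, "tz": 0, "rx": 0, "ry": 0, "rz": 0.41}, {"jaw": 100, "tx": 0.98, "ty": 0.67, "tz": 0, "rx": 0, "ry": 0, "rz": 0.41}]}}

```text
clock: 1.65
position: [398.6, -437.8, 231.4]
tool_rot: [[0.681, 0.732, 0.0], [0.732, -0.681, -0.0], [-0.0, 0.0, -1.0]]
wrist_force: [0.0, -0.1, 0.2]
width: 85.3
finger_force: 0.0
```

Call:
{"api": "move_arm", "payload": {"deltas": [{"jaw": 100, "tx": 0.98, "ty": 0.67, "tz": 0, "rx": 0, "ry": 0, "rz": 0.41}, {"jaw": 100, "tx": 0.98, "ty": 0.67, "tz": 0, "rx": 0, "ry": 0, "rz": 0.41}, {"jaw": 100, "tx": 0.98, "ty": 0.67, "tz": -0.4, "rx": 0, "ry": 0, "rz": 0.41}, {"jaw": 100, "tx": 0.98, "ty": 0.67, "tz": -0.5, "rx": 0, "ry": 0, "rz": 0.41}, {"jaw": 100, "tx": 0.98, "ty": 0.67, "tz": -0.5, "rx": 0, "ry": 0, "rz": 0.41}, {"jaw": 100, "tx": 0.98, "ty": 0.67, "tz": -0.5, "rx": 0, "ry": 0, "rz": 0.41}, {"jaw": 100, "tx": 0.98, "ty": 0.67, "tz": -0.5, "rx": 0, "ry": 0, "rz": 0.37}, {"jaw": 100, "tx": 0, "ty": 0, "tz": 0, "rx": 0, "ry": 0, "rz": 0}]}}

```text
clock: 2.45
position: [571.9, -315.8, 168.8]
tool_rot: [[0.341, 0.94, -0.001], [0.94, -0.341, 0.005], [0.004, -0.003, -1.0]]
wrist_force: [0.5, 0.1, -0.2]
width: 85.1
finger_force: 0.0
```

```bash
sed -i s/w1.png/w2.png/ blk.py; python3 blk.py
```

```text
[ 571.9 -315.8  168.8] [[0.341, 0.94, -0.001], [0.94, -0.341, 0.005], [0.004, -0.003, -1.0]] 85.08350454630876 -19.930675643615306
0.9 [422.3, -305.1, 37.9]
0.84 [569.3, -324.7, 38.2]
0.73 [716.3, -306.5, 39.1]
70 1356 76.26986002408172 ((568.9990844726562, -322.218505859375), (39.98429489135742, 15.959152221679688), 66.99376678466797)
30 4045 34.70367200595291 ((569.130615234375, -322.1651611328125), (46.09560775756836, 72.03948974609375), 67.1543197631836)
6 2951 8.345608991178835 ((569.0091552734375, -322.2071533203125), (72.1561279296875, 90.02816772460938), 66.95414733886719)
```

View pics/w2.png

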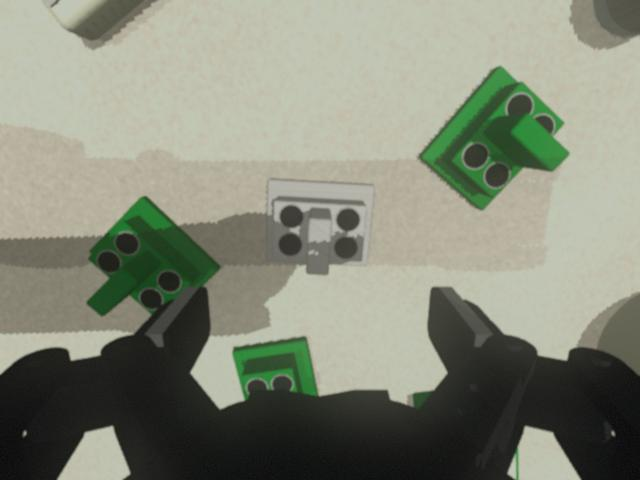

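The view shows the wanted block at (320,225) with its fin lined up between the fingers; greens are at (155,255), (495,140) and (275,370), clear of them. The block sizes match (90×72, 72×46, 40×16). Next: correct and descend.

Call:
{"api": "move_arm", "payload": {"deltas": [{"jaw": 70, "tx": -0.12, "ty": -0.26, "tz": -0.3, "rx": 0, "ry": 0, "rz": -0.39}, {"jaw": 70, "tx": 0, "ty": 0, "tz": -0.8, "rx": 0, "ry": 0, "rz": 0}, {"jaw": 70, "tx": 0, "ty": 0, "tz": -0.8, "rx": 0, "ry": 0, "rz": 0}, {"jaw": 70, "tx": 0, "ty": 0, "tz": -0.7, "rx": 0, "ry": 0, "rz": 0}, {"jaw": 70, "tx": 0, "ty": 0, "tz": 0, "rx": 0, "ry": 0, "rz": 0}, {"jaw": 70, "tx": 0, "ty": 0, "tz": 0, "rx": 0, "ry": 0, "rz": 0}]}}

```text
clock: 3.15
position: [565.6, -329.1, 107.1]
tool_rot: [[0.401, 0.916, 0.0], [0.916, -0.401, -0.001], [-0.001, 0.0, -1.0]]
wrist_force: [0.4, -0.5, -0.1]
width: 59.8
finger_force: 0.0
```

```bash
python3 blk.py
```

```text
[ 565.6 -329.1  107.1] [[0.401, 0.916, 0.0], [0.916, -0.401, -0.001], [-0.001, 0.0, -1.0]] 59.796196616818264 -23.652954348869617
0.85 [718.3, -305.8, 39.3]
0.57 [421.1, -308.1, 36.6]
70 2464 76.2255332269787 ((568.9227905273438, -322.0631103515625), (39.9290771484375, 15.95165729522705), 66.9489517211914)
30 6551 34.72341933486203 ((568.9229125976562, -322.2279968261719), (46.27821350097656, 72.26058959960938), 66.80023956298828)
6 4321 8.35178854679208 ((568.7930908203125, -322.24658203125), (71.77090454101562, 90.2751235961914), 66.49246978759766)
```

Call:
{"api": "move_arm", "payload": {"deltas": [{"jaw": 60, "tx": 0.14, "ty": 0.28, "tz": 0, "rx": 0, "ry": 0, "rz": 0.07}, {"jaw": 60, "tx": 0, "ty": 0, "tz": -0.5, "rx": 0, "ry": 0, "rz": 0}, {"jaw": 60, "tx": 0, "ty": 0, "tz": -0.6, "rx": 0, "ry": 0, "rz": 0}, {"jaw": 60, "tx": 0, "ty": 0, "tz": -0.6, "rx": 0, "ry": 0, "rz": 0}, {"jaw": 60, "tx": 0, "ty": 0, "tz": -0.5, "rx": 0, "ry": 0, "rz": 0}, {"jaw": 60, "tx": 0, "ty": 0, "tz": -0.3, "rx": 0, "ry": 0, "rz": 0}, {"jaw": 60, "tx": 0, "ty": 0, "tz": 0, "rx": 0, "ry": 0, "rz": 0}, {"jaw": 60, "tx": 0, "ty": 0, "tz": 0, "rx": 0, "ry": 0, "rz": 0}]}}

```text
clock: 4.05
position: [569.8, -320.9, 43.8]
tool_rot: [[0.39, 0.921, 0.0], [0.921, -0.39, 0.0], [0.0, -0.0, -1.0]]
wrist_force: [0.3, -0.6, 0.7]
width: 51.3
finger_force: 0.0
```

Call:
{"api": "move_arm", "payload": {"squeeze": 70, "deltas": [{"jaw": 40, "tx": -0.03, "ty": -0.05, "tz": -0.08, "rx": 0, "ry": 0, "rz": 0}, {"jaw": 0, "tx": 0, "ty": 0, "tz": 0, "rx": 0, "ry": 0, "rz": 0}, {"jaw": 0, "tx": 0, "ty": 0, "tz": 0, "rx": 0, "ry": 0, "rz": 0}, {"jaw": 0, "tx": 0, "ty": 0, "tz": 0, "rx": 0, "ry": 0, "rz": 0}, {"jaw": 0, "tx": 0, "ty": 0, "tz": 0, "rx": 0, "ry": 0, "rz": 0}, {"jaw": 0, "tx": 0, "ty": 0, "tz": 0, "rx": 0, "ry": 0, "rz": 0}]}}

```text
clock: 4.65
position: [569.3, -322.5, 42.4]
tool_rot: [[0.391, 0.921, 0.001], [0.921, -0.391, -0.001], [-0.0, 0.001, -1.0]]
wrist_force: [0.5, -1.2, 4.3]
width: 15.1
finger_force: 69.2
```

Call:
{"api": "move_arm", "payload": {"deltas": [{"jaw": 0, "tx": 0, "ty": 0, "tz": 0.4, "rx": 0, "ry": 0, "rz": 0}, {"jaw": 0, "tx": 0, "ty": 0, "tz": 0.8, "rx": 0, "ry": 0, "rz": 0}, {"jaw": 0, "tx": 0, "ty": 0, "tz": 0.8, "rx": 0, "ry": 0, "rz": 0}, {"jaw": 0, "tx": 0, "ty": 0, "tz": 0.8, "rx": 0, "ry": 0, "rz": 0}, {"jaw": 0, "tx": 0, "ty": 0, "tz": 0.8, "rx": 0, "ry": 0, "rz": 0}, {"jaw": 0, "tx": 0, "ty": 0, "tz": 0.2, "rx": 0, "ry": 0, "rz": 0}]}}

```text
clock: 5.25
position: [569.8, -322.0, 139.1]
tool_rot: [[0.39, 0.921, 0.002], [0.921, -0.39, -0.001], [0.0, 0.002, -1.0]]
wrist_force: [0.6, -0.4, -3.8]
width: 15.0
finger_force: 68.7
```

Run:
```python
from h import *
print(get_state()['position'],get_state()['width'],get_state()['wrist_force'])
for n in('scene','side'):
    p=read_camera(n); w=cloud(p)
    for d in spot_point('dock_home',p): print(n,round(d['p'],2),np.round(d['position'],1))
    near=(abs(w[...,0]-580)<190)&(abs(w[...,1]+10)<130)
    b=w[near&(w[...,2]>35)&(w[...,2]<52)]
    (c,sz,a)=cv2.minAreaRect(b[:,:2].astype(np.float32)); print(n,c,sz,a,np.median(b[:,2]))
    th=np.radians(14.28); R=np.array([[np.cos(th),-np.sin(th)],[np.sin(th),np.cos(th)]])
    h=np.array([628,-4.])
    r=w[near&(w[...,2]>60)&(w[...,2]<72)]; l=(r[:,:2]-h)@R
    for x in range(-110,75,10):
        m=abs(l[:,0]-x)<5
        y=np.sort(l[m,1])
        if len(y)>3:
            n_,p_=y[y<0],y[y>0]
            print(x,len(y), n_.max().round(1) if len(n_) else None,p_.min().round(1) if len(p_) else None)
```

```text
[ 569.7725675  -321.98715369  139.10895468] 15.018827823758889 [ 0.64610611 -0.41515912 -3.77173878]
scene 0.81 [624.6  -4.2  45.4]
scene (563.8479614257812, -19.535728454589844) (266.88140869140625, 169.20460510253906) 14.18080997467041 45.87340564219204
-110 16 -51.8 56.5
-100 41 -47.7 50.2
-90 35 -42.2 48.3
-80 34 -39.3 41.6
-70 63 -38.8 36.2
-60 78 -39.0 28.7
-50 83 -39.4 27.8
-40 43 -39.3 40.8
-30 55 -39.1 41.0
-20 51 -38.6 41.1
-10 59 -30.5 32.3
0 81 -29.4 32.0
10 84 -29.7 32.4
20 88 -29.5 32.2
30 98 -29.7 31.9
40 86 -0.9 32.3
50 206 -0.5 0.2
60 228 -0.3 0.1
side 0.63 [624.6  -2.1  41.9]
side (562.1272583007812, -15.800865173339844) (264.428955078125, 171.0883331298828) 14.446619033813477 44.01630952733808
-100 13 -50.5 56.5
-90 11 -39.6 52.7
-80 15 -38.6 43.8
-70 53 -38.9 37.6
-60 47 -40.4 35.1
-50 37 -34.8 30.7
-40 40 -35.0 43.4
-30 37 -33.6 44.4
-20 37 -33.4 41.7
-10 44 -28.3 34.2
0 58 -23.8 35.0
10 57 -26.6 34.2
20 54 -27.4 34.6
30 53 -24.7 33.8
40 53 -25.7 35.1
50 120 -0.0 0.0
60 54 -1.4 1.5
```

Call:
{"api": "move_arm", "payload": {"deltas": [{"jaw": 0, "tx": -0.15, "ty": 0.5, "tz": 0, "rx": 0, "ry": 0, "rz": 0.2}, {"jaw": 0, "tx": -0.27, "ty": 0.95, "tz": 0, "rx": 0, "ry": 0, "rz": 0.4}, {"jaw": 0, "tx": -0.27, "ty": 0.95, "tz": 0, "rx": 0, "ry": 0, "rz": 0.4}, {"jaw": 0, "tx": -0.27, "ty": 0.95, "tz": 0, "rx": 0, "ry": 0, "rz": 0.4}, {"jaw": 0, "tx": -0.27, "ty": 0.95, "tz": 0, "rx": 0, "ry": 0, "rz": 0.4}, {"jaw": 0, "tx": -0.27, "ty": 0.95, "tz": 0, "rx": 0, "ry": 0, "rz": 0.4}, {"jaw": 0, "tx": -0.27, "ty": 0.95, "tz": 0, "rx": 0, "ry": 0, "rz": 0.4}, {"jaw": 0, "tx": -0.27, "ty": 0.95, "tz": 0, "rx": 0, "ry": 0, "rz": 0.4}, {"jaw": 0, "tx": -0.27, "ty": 0.95, "tz": 0, "rx": 0, "ry": 0, "rz": 0.4}, {"jaw": 0, "tx": -0.27, "ty": 0.95, "tz": 0, "rx": 0, "ry": 0, "rz": 0.4}]}}

```text
clock: 6.45
position: [503.1, -93.9, 136.0]
tool_rot: [[-0.133, 0.991, -0.002], [0.991, 0.133, 0.0], [0.001, -0.002, -1.0]]
wrist_force: [0.0, 1.2, -4.4]
width: 15.4
finger_force: 68.9
```

Call:
{"api": "move_arm", "payload": {"deltas": [{"jaw": 0, "tx": -0.27, "ty": 0.95, "tz": 0, "rx": 0, "ry": 0, "rz": 0.4}, {"jaw": 0, "tx": -0.27, "ty": 0.95, "tz": 0, "rx": 0, "ry": 0, "rz": 0.4}, {"jaw": 0, "tx": -0.13, "ty": 0.4, "tz": 0, "rx": 0, "ry": 0, "rz": 0.1}, {"jaw": 0, "tx": 0, "ty": 0, "tz": 0, "rx": 0, "ry": 0, "rz": 0}, {"jaw": 0, "tx": 0, "ty": 0, "tz": 0, "rx": 0, "ry": 0, "rz": 0}, {"jaw": 0, "tx": 0, "ty": 0, "tz": 0, "rx": 0, "ry": 0, "rz": 0}, {"jaw": 0, "tx": 0, "ty": 0, "tz": 0, "rx": 0, "ry": 0, "rz": 0}]}}

```text
clock: 7.15
position: [488.0, -39.5, 136.7]
tool_rot: [[-0.25, 0.968, -0.0], [0.968, 0.25, -0.0], [-0.0, -0.0, -1.0]]
wrist_force: [0.7, -0.6, -5.1]
width: 15.5
finger_force: 68.8
```

```bash
cat > dk.py <<'E'
from h import *
s=get_state(); p=read_camera('wrist'); save(p,'w3.png'); w=cloud(p,s)
print(s['position'].round(1),np.degrees(np.arctan2(s['tool_rot'][1,1],s['tool_rot'][0,1])),s['width'])
for d in spot_point('dock_home',p): print('dock',round(d['p'],2),np.round(d['position'],1))
for d in spot_point('wide_block_center',p): print('blk',round(d['p'],2),np.round(d['position'],1))
th=np.radians(14.25); R=np.array([[np.cos(th),-np.sin(th)],[np.sin(th),np.cos(th)]])
h=np.array([624.3,-3.5])
r=w[(w[...,2]>58)&(w[...,2]<66)]; l=(r[:,:2]-h)@R
for x in range(-110,75,8):
    m=abs(l[:,0]-x)<4
    y=l[m,1]; y=y[abs(y)<75]; n_,p_=y[y<0],y[y>0]
    print(x,len(y), n_.max().round(1) if len(n_) else None,p_.min().round(1) if len(p_) else None)
# block in hand
q=w.reshape(-1,3); q=q[np.hypot(*(q[:,:2]-s['position'][:2]).T)<65]
u=s['position'][2]-3.4-39
for lo,hi in((3,13),(29,40)):
    b=q[(q[:,2]>u+lo)&(q[:,2]<u+hi)]
    if len(b)>10:print(lo,len(b),np.median(b[:,2])-u,cv2.minAreaRect(b[:,:2].astype(np.float32)))
E
python3 dk.py
```

```text
[488.  -39.5 136.7] 14.496165123339518 15.465853170621955
dock 0.78 [626.7  -5.1  46.5]
-110 23 None 56.0
-102 242 None 52.6
-94 246 None 49.1
-86 315 -43.0 45.6
-78 444 -39.2 41.5
-70 677 -38.7 37.0
-62 565 -38.7 32.2
-54 659 -39.0 27.3
-46 514 -38.7 26.8
-38 553 -38.6 41.0
-30 544 -38.6 41.0
-22 545 -38.7 41.0
-14 534 -38.6 41.1
-6 801 -29.9 31.8
2 904 -29.7 31.6
10 913 -29.3 31.7
18 907 -29.7 31.8
26 919 -29.8 31.9
34 907 -29.7 31.8
42 890 -29.6 31.8
50 1624 -0.0 0.0
58 820 -0.2 0.3
66 34 -25.4 None
74 0 None None
3 6613 8.445497009777256 ((487.65997314453125, -39.00440979003906), (90.46913146972656, 71.53852844238281), 14.48730754852295)
29 7838 34.743674018028855 ((487.4366760253906, -37.69062423706055), (72.19252014160156, 43.235328674316406), 14.361047744750977)
```

View pics/w3.png

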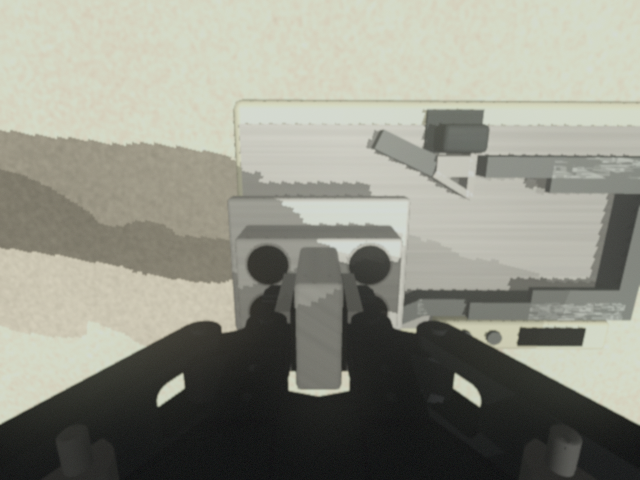

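The picture shows the block held over the open deck at (320,265), mouth and catch at right (455,170), and both rails visible. The rails give the channel's middle; the block is about 1.9 mm to −y. Lower now.

Call:
{"api": "move_arm", "payload": {"deltas": [{"jaw": 0, "tx": -0.02, "ty": 0.07, "tz": -0.3, "rx": 0, "ry": 0, "rz": -0.03}, {"jaw": 0, "tx": 0, "ty": 0, "tz": -0.5, "rx": 0, "ry": 0, "rz": 0}, {"jaw": 0, "tx": 0, "ty": 0, "tz": -0.5, "rx": 0, "ry": 0, "rz": 0}, {"jaw": 0, "tx": 0, "ty": 0, "tz": -0.4, "rx": 0, "ry": 0, "rz": 0}, {"jaw": 0, "tx": 0, "ty": 0, "tz": -0.1, "rx": 0, "ry": 0, "rz": 0}, {"jaw": 0, "tx": 0, "ty": 0, "tz": 0, "rx": 0, "ry": 0, "rz": 0}, {"jaw": 0, "tx": 0, "ty": 0, "tz": 0, "rx": 0, "ry": 0, "rz": 0}, {"jaw": 0, "tx": 0, "ty": 0, "tz": 0, "rx": 0, "ry": 0, "rz": 0}]}}

```text
clock: 8.1
position: [487.7, -36.5, 92.3]
tool_rot: [[-0.248, 0.969, 0.001], [0.969, 0.248, -0.0], [-0.0, 0.001, -1.0]]
wrist_force: [0.0, -0.3, -3.9]
width: 15.1
finger_force: 68.7
```

Call:
{"api": "move_arm", "payload": {"deltas": [{"jaw": 0, "tx": 0, "ty": -0.03, "tz": -0.08, "rx": 0, "ry": 0, "rz": 0}, {"jaw": 0, "tx": 0, "ty": 0, "tz": -0.08, "rx": 0, "ry": 0, "rz": 0}, {"jaw": 0, "tx": 0, "ty": 0, "tz": -0.04, "rx": 0, "ry": 0, "rz": 0}, {"jaw": 0, "tx": 0, "ty": 0, "tz": 0, "rx": 0, "ry": 0, "rz": 0}, {"jaw": 0, "tx": 0, "ty": 0, "tz": 0, "rx": 0, "ry": 0, "rz": 0}]}}

```text
clock: 8.6
position: [487.3, -37.5, 87.3]
tool_rot: [[-0.248, 0.969, 0.0], [0.969, 0.248, -0.0], [-0.0, -0.0, -1.0]]
wrist_force: [-4.5, -0.2, 5.9]
width: 15.0
finger_force: 70.0
```

Call:
{"api": "move_arm", "payload": {"deltas": [{"jaw": 0, "tx": 0.2, "ty": 0.05, "tz": 0.02, "rx": 0, "ry": 0, "rz": 0}, {"jaw": 0, "tx": 0.39, "ty": 0.1, "tz": 0, "rx": 0, "ry": 0, "rz": 0}, {"jaw": 0, "tx": 0.39, "ty": 0.1, "tz": 0, "rx": 0, "ry": 0, "rz": 0}, {"jaw": 0, "tx": 0.39, "ty": 0.1, "tz": 0, "rx": 0, "ry": 0, "rz": 0}, {"jaw": 0, "tx": 0.39, "ty": 0.1, "tz": 0, "rx": 0, "ry": 0, "rz": 0}, {"jaw": 0, "tx": 0.39, "ty": 0.09, "tz": 0, "rx": 0, "ry": 0, "rz": 0}, {"jaw": 0, "tx": 0.2, "ty": 0.05, "tz": 0, "rx": 0, "ry": 0, "rz": 0}, {"jaw": 0, "tx": 0, "ty": 0, "tz": 0, "rx": 0, "ry": 0, "rz": 0}, {"jaw": 0, "tx": 0, "ty": 0, "tz": 0, "rx": 0, "ry": 0, "rz": 0}]}}

```text
clock: 9.5
position: [546.9, -23.6, 87.5]
tool_rot: [[-0.247, 0.969, 0.002], [0.969, 0.247, -0.001], [-0.001, 0.001, -1.0]]
wrist_force: [1.8, -4.9, -0.8]
width: 15.1
finger_force: 69.4
```

```bash
cat > loc.py <<'E'
from h import *
s=get_state(); th=np.radians(14.25); R=np.array([[np.cos(th),-np.sin(th)],[np.sin(th),np.cos(th)]])
print('local',((s['position'][:2]+[-.3,.5]-[624.0,-2.4])@R).round(1),s['position'].round(1),'F',(s['wrist_force'][:2]@R).round(1),s['wrist_force'].round(1),s['moment'].round(2))
E
python3 loc.py; sed -i 's/w3/w4/' dk.py; python3 dk.py | tail -2
```

```text
local [-80.1  -1. ] [546.9 -23.6  87.5] F [ 0.5 -5.2] [ 1.8 -4.9 -0.8] [-0.98 -0.39 -0.05]
3 7330 8.402062157835033 ((546.1056518554688, -21.706710815429688), (95.73149108886719, 124.81385040283203), 19.856252670288086)
29 7797 34.68911202335565 ((546.2586669921875, -21.80104637145996), (72.2466812133789, 43.3332633972168), 14.756072044372559)
```

Call:
{"api": "move_arm", "payload": {"deltas": [{"jaw": 0, "tx": 0.2, "ty": 0.07, "tz": 0, "rx": 0, "ry": 0, "rz": 0}, {"jaw": 0, "tx": 0.39, "ty": 0.11, "tz": 0, "rx": 0, "ry": 0, "rz": 0}, {"jaw": 0, "tx": 0.39, "ty": 0.11, "tz": 0, "rx": 0, "ry": 0, "rz": 0}, {"jaw": 0, "tx": 0.39, "ty": 0.1, "tz": 0, "rx": 0, "ry": 0, "rz": 0}, {"jaw": 0, "tx": 0.39, "ty": 0.1, "tz": 0, "rx": 0, "ry": 0, "rz": 0}, {"jaw": 0, "tx": 0.39, "ty": 0.1, "tz": 0, "rx": 0, "ry": 0, "rz": 0}, {"jaw": 0, "tx": 0.39, "ty": 0.1, "tz": 0, "rx": 0, "ry": 0, "rz": 0}, {"jaw": 0, "tx": 0.2, "ty": 0.05, "tz": 0, "rx": 0, "ry": 0, "rz": 0}, {"jaw": 0, "tx": 0, "ty": 0, "tz": 0, "rx": 0, "ry": 0, "rz": 0}, {"jaw": 0, "tx": 0, "ty": 0, "tz": 0, "rx": 0, "ry": 0, "rz": 0}]}}

```text
clock: 10.65
position: [614.1, -4.2, 87.4]
tool_rot: [[-0.248, 0.969, -0.001], [0.969, 0.248, -0.0], [-0.0, -0.001, -1.0]]
wrist_force: [-1.8, -4.6, 3.3]
width: 15.5
finger_force: 70.0
```

```bash
python3 loc.py
```

```text
local [-10.2   1.2] [614.1  -4.2  87.4] F [-2.9 -4. ] [-1.8 -4.6  3.3] [-0.85  0.53  0.16]
```

Call:
{"api": "move_arm", "payload": {"deltas": [{"jaw": 0, "tx": 0.14, "ty": 0.02, "tz": 0, "rx": 0, "ry": 0, "rz": 0}, {"jaw": 0, "tx": 0.14, "ty": 0.02, "tz": 0, "rx": 0, "ry": 0, "rz": 0}, {"jaw": 0, "tx": 0.14, "ty": 0.03, "tz": 0, "rx": 0, "ry": 0, "rz": 0}, {"jaw": 0, "tx": 0.08, "ty": 0.02, "tz": 0, "rx": 0, "ry": 0, "rz": 0}, {"jaw": 0, "tx": 0, "ty": 0, "tz": 0, "rx": 0, "ry": 0, "rz": 0}, {"jaw": 0, "tx": 0, "ty": 0, "tz": 0, "rx": 0, "ry": 0, "rz": 0}]}}

```text
clock: 11.25
position: [626.1, -1.2, 87.5]
tool_rot: [[-0.249, 0.969, -0.002], [0.969, 0.249, 0.0], [0.001, -0.002, -1.0]]
wrist_force: [-3.9, -2.4, 5.4]
width: 15.3
finger_force: 70.3
```

```bash
python3 loc.py; sed -i 's/w4/w5/' dk.py; python3 dk.py
```

```text
local [2.2 1.2] [626.1  -1.2  87.5] F [-4.4 -1.3] [-3.9 -2.4  5.4] [-0.55  0.8  -0.04]
[626.1  -1.2  87.5] 14.415337219631686 15.26848926522537
-110 23 None 56.3
-102 335 None 52.7
-94 367 None 49.1
-86 371 None 45.0
-78 368 None 41.2
-70 495 None 36.8
-62 676 None 32.0
-54 765 None 27.2
-46 574 None 27.1
-38 495 None 40.6
-30 557 None 24.2
-22 566 None 24.4
-14 562 None 24.3
-6 685 None 24.3
2 866 None 24.5
10 903 None 24.5
18 890 None 24.4
26 893 None 24.4
34 871 None 24.3
42 825 -30.5 31.6
50 2027 -0.0 0.0
58 2553 -0.0 0.0
66 122 -1.2 0.0
74 0 None None
3 5833 8.414910070175225 ((623.888671875, -8.200218200683594), (104.8466796875, 114.72116088867188), 14.281953811645508)
29 7823 34.70950136824847 ((625.5196533203125, 0.6095256805419922), (72.28983306884766, 43.3970947265625), 14.587749481201172)
```

View pics/w5.png

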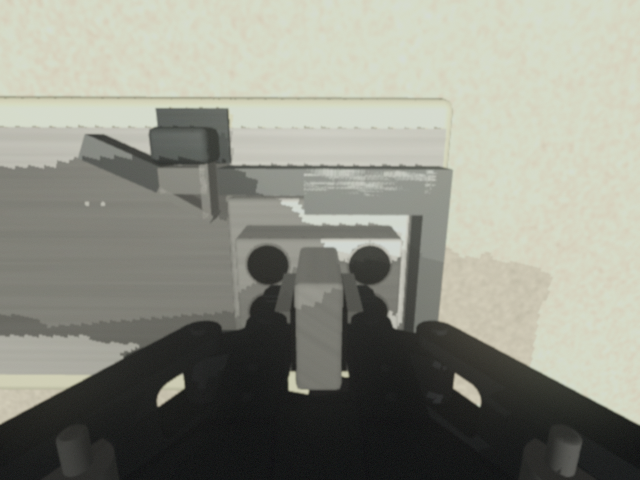

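The picture shows the catch nose at (213,205) out again, behind the foot's rear edge at (230,260); depth gives its nose at 27 mm, as in its free state. Release and retreat.

Call:
{"api": "move_arm", "payload": {"deltas": [{"jaw": 50, "tx": 0, "ty": 0, "tz": 0, "rx": 0, "ry": 0, "rz": 0}, {"jaw": 50, "tx": 0, "ty": 0, "tz": 0, "rx": 0, "ry": 0, "rz": 0}, {"jaw": 50, "tx": 0, "ty": 0, "tz": 0, "rx": 0, "ry": 0, "rz": 0}, {"jaw": 50, "tx": 0, "ty": 0, "tz": 0, "rx": 0, "ry": 0, "rz": 0}, {"jaw": 50, "tx": 0, "ty": 0, "tz": 0.3, "rx": 0, "ry": 0, "rz": 0}, {"jaw": 50, "tx": 0, "ty": 0, "tz": 0.5, "rx": 0, "ry": 0, "rz": 0}, {"jaw": 50, "tx": 0, "ty": 0, "tz": 0.8, "rx": 0, "ry": 0, "rz": 0}, {"jaw": 50, "tx": 0, "ty": 0, "tz": 0.8, "rx": 0, "ry": 0, "rz": 0}, {"jaw": 50, "tx": 0, "ty": 0, "tz": 0.8, "rx": 0, "ry": 0, "rz": 0}, {"jaw": 50, "tx": 0, "ty": 0, "tz": 0.8, "rx": 0, "ry": 0, "rz": 0}]}}

```text
clock: 12.4
position: [627.2, -1.6, 189.6]
tool_rot: [[-0.249, 0.969, 0.001], [0.969, 0.249, 0.0], [-0.0, 0.001, -1.0]]
wrist_force: [-0.2, 1.0, -0.1]
width: 42.5
finger_force: 0.0
```

Call:
{"api": "move_arm", "payload": {"deltas": [{"jaw": 50, "tx": 0, "ty": 0, "tz": 0.6, "rx": 0, "ry": 0, "rz": 0}, {"jaw": 50, "tx": 0, "ty": 0, "tz": 0, "rx": 0, "ry": 0, "rz": 0}, {"jaw": 50, "tx": 0, "ty": 0, "tz": 0, "rx": 0, "ry": 0, "rz": 0}, {"jaw": 50, "tx": 0, "ty": 0, "tz": 0, "rx": 0, "ry": 0, "rz": 0}]}}

```text
clock: 12.8
position: [626.4, -1.9, 201.0]
tool_rot: [[-0.248, 0.969, -0.002], [0.969, 0.248, -0.0], [0.0, -0.002, -1.0]]
wrist_force: [0.1, -0.3, -0.5]
width: 42.7
finger_force: 0.0
```

```bash
cat > fin.py <<'E'
from h import *
s=get_state(); p=read_camera('wrist'); save(p,'w6.png'); w=cloud(p,s)
print(s['position'].round(1),s['wrist_force'].round(1),s['width'])
th=np.radians(14.25); R=np.array([[np.cos(th),-np.sin(th)],[np.sin(th),np.cos(th)]])
l=w.copy(); l[...,:2]=(w[...,:2]-[624.0,-2.4])@R
for lo,hi in((75,83),(115,126)):
    b=l[(l[...,2]>lo)&(l[...,2]<hi)&(abs(l[...,0])<45)&(abs(l[...,1])<28)]
    if len(b)>10: print(lo,len(b),cv2.minAreaRect(b[:,:2].astype(np.float32)))
c=l[(l[...,2]>58)&(l[...,2]<66)&(abs(l[...,0]+52)<12)&(l[...,1]>0)]; print('catch nose y',c[:,1].min(),'x face',c[c[:,1]<34][:,0].max())
E
python3 fin.py
```

```text
[626.4  -1.9 201. ] [ 0.1 -0.3 -0.5] 42.70177930180331
75 4446 ((2.3643531799316406, 0.9240531921386719), (72.04439544677734, 46.312652587890625), 0.09700267016887665)
115 1538 ((2.341968536376953, 1.2569961547851562), (16.007217407226562, 39.68886947631836), 0.5776248574256897)
catch nose y 26.48265162281686 x face -47.77175450417943
```

View pics/w6.png

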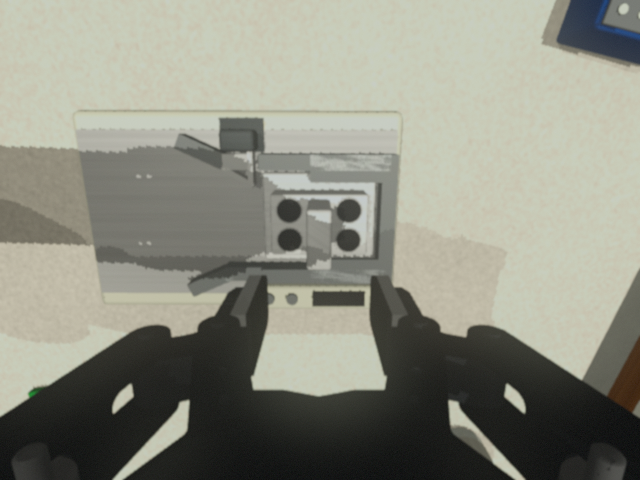

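The block is home at (320,225), x +2.4 mm, past the catch. The catch nose at (257,180) is out behind it, and the gripper is clear.

```bash
python3 -c "
from plant import *
print(hand_in())"
```

```text
the job is handed in; nothing more can be done
None
```

The four-well block is in the shaker about 2.4 mm past home, with the catch clicked out behind its foot and the gripper clear; the many-well block was not touched, and the job is handed in at about 13 s on the robot's clock.

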